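Seat a relief panel on the carving board's pins

TASK

The limewood panel is lying loose on top of the two dowel pins of the carving board. With the fingertips, nudge it sideways across the board until its two holes drop over the two pins and it lies flat on the bed, then take the hand away. Never lift or carry the panel, and leave the mallet, the gouge and the jar of wax where they are.

Things in the scene. Friction and masses are not known exactly. Their poses are not given: they have to be found in the camera images.
- board: Fixed carving board: dark wooden bed 210 mm (its x) by 350 mm (y), 18 mm thick, with a green fence along its far (+x) edge: 20 mm thick, top 40 mm above the bench, its face towards the robot at x = +85 mm. A yellow mark on the fence's top is in line (same y) with each pin. Origin: centre of the underside, on the bench; x points square to the fence, y along it to the left, z up.
- bed (a point): Middle of the bed's upper face, 18 mm above board's origin, same axes. When the panel is seated its origin is 20 mm from here along +x, 0 along y, at bed height, its far edge along the fence (gap within 2 mm). Pushed flush to the fence and slid along it, the panel's holes come over the pins.
- pin_left (a point): Top of the left steel pin, at x +35, y +45 mm of the board, 8 mm above the bed. The pin is 12 mm in diameter for 5 mm, then tapers to 8 mm in diameter at its flat top. Hidden under the panel at the start.
- pin_right (a point): Top of the right pin, same as the left, at x +35, y -45 mm of the board.
- panel: Loose pale limewood panel, 130 mm (its x) by 200 mm (y) by 14 mm, 0.15 to 0.28 kg, with a brown rosette and border and two 16 mm through holes. Origin: centre of its underside; x towards the fence, z up. Starts askew up to 7 deg, 10 to 45 mm off along the fence (either way) and 15 to 30 mm short of it, resting on the pin tops and its near edge, tilted 5 deg to the robot. Slides at 1 to 3 N.
- hole_left (a point): Centre of the left hole, at the panel's upper face: x +15, y +45, z +14 mm of the panel. It goes over pin_left.
- hole_right (a point): Centre of the right hole, at the panel's upper face: x +15, y -45, z +14 mm of the panel. It goes over pin_right.
- mallet: Bystander: carver's round wooden mallet standing on its head on the bench beside the board, 84 mm in diameter, 230 mm tall. Origin: centre of its underside.
- wax_tin: Bystander: amber jar of wax with a metal cap, 72 mm in diameter, 70 mm tall, standing on the bench beside the board. Origin: centre of its underside.
- gouge: Bystander: carving gouge lying on the bench to the left of the board, 235 mm long along its x, 27 mm thick, pale eight-sided handle with a red end, steel blade. Origin: on the bench under the handle's middle part, 110 mm from the handle's end.
Not all that is in view belongs to the job. What is meant by the panel is not purple, and is the smaller of those in its own colour.

How it is judged:
By the outcome, as a careful person would: the job done as asked, in the order asked, and still so for the second after the job is handed in, with the robot touching nothing.
It also fails if it takes over 54 s, if anything falls off the work surface, if the arm or the gripper's body presses on something with over 40 N, if the wrist force passes 120 N, or if a joint passes its speed limit or range.

ROBOT

A 7-joint arm with a two-finger parallel gripper is mounted at the origin on the work surface. World frame = base frame: x ahead of the robot, y to its left, z up, the work surface at z = 0. Lengths are in mm, angles in degrees, forces in N, time in s.
With the tool pointing down it reaches from about 400 to 925 mm from the base axis. Payload 4.1 kg.
Tool frame: the origin (TCP) lies on the front face of the gripper's body, between the roots of the fingers; the fingertips stand 73 mm ahead of it and the grasp point (between the pads) lies 54 mm ahead of it; x points along the fingers, y is the direction in which the jaws open and shut, and the axes are right-handed (so a half turn about x gives the same grasp; the last joint's range is limited). The gripper opens to 85 mm and grips with 20 to 120 N. Pads are 22 mm wide; open, the fingers measure 114 mm over their backs; the gripper's body (76 mm by 85 mm) begins 54 mm behind the grasp point. The pads swing forward as they close: fully open they stand 13 mm farther back than shut.
Start: joints at [67.838, 22.827, 2.584, 88.041, -1.071, 69.15, -2.905], TCP at [184.533, -623.282, 303.947] pointing down, gripper open.
Joint ranges: [-161.44, 161.44], [-28.35, 127.94], [-78.24, 83.42], [0, 140.83], [-78.03, 258.03], [13.02, 114.36], [-168.23, 168.23]. Speed limits (degrees/s): [147.25, 147.25, 180, 180, 180, 180, 180].

INTERFACE

Orientations are given as [roll, pitch, yaw] about the fixed x, y, z axes, in that order (R = Rz(yaw) Ry(pitch) Rx(roll)).
In Python, from rig import monitor, grab_frame, ctrl gives the robot as it stands.
- The arm moves only by the tool step_arm, never from a script. Its argument "deltas" is a list of rows, each an object of numbers: "x", "y", "z": the shift along the tool's x, y, z in cm; "rx", "ry", "rz": the turn, a rotation vector about the tool's x, y, z in rad; "grip": the closure, from -1 (fully open) to 1 (shut). A call has 1 to 20 rows; each row shifts and turns the commanded pose from where the row before left it, along the tool's axes as they then stand; what a row does not reach is not made up. A row lasts 1/8 s, in which the tool goes at most 62.5 mm and 10.7 degrees, less where a joint would pass 70% of its speed; a pose out of reach is approached as far as the arm can. A call is refused whole if a number of a shift passes 6.25 or a number of a turn 0.188, either way. A call with a gripper value outside its range is refused whole. The fingers move at their own pace and stop on an object; "newtons" is the grip in N (left out, the last holds). Time passes only in rows, so rows that do not move let the fingers close. It gives the time, the measured TCP pose, the force and the opening at its end, in the units of the state.
- monitor.sense(): the state, without advancing time (a new reading comes with each control period).
- grab_frame(name): name is "scene" or "top" or "wrist"; returns a dict with "img" (420x560x3 uint8, red, green, blue), "fx", "fy", "cx", "cy" (pixels), "cam_to_world" (4x4, takes a point from camera to world coordinates). Camera axes: x right, y down, z forward; pixel columns grow to the right and rows downward; lengths in mm; the calibration is good to about 2 mm. A picture is of the moment at which its call begins. There is no depth.
- ctrl.hand_in(): hands the job in, once; it reports no verdict.
The state is a dict: "time_s": time; "q": joint angles; "joint_vel": joint speeds; "joint_efforts": joint torques, N m; "eef_pos": TCP position; "ee_rot": TCP orientation; "wrist_force": force on the tool from outside, world axes, zero at the start; "torque": the same for the moment, N m; "grip_width": opening from 0.0 (shut) to 1.0 (fully open).
Only numpy, scipy, OpenCV 4.12 (cv2) and the standard library are available. Lean on these libraries where they do the work, as an engineer would, in place of code of your own. Each camera call takes 0.05 s, during which the arm holds its last target.

## Working session

There is one attempt and no reset: what is moved stays moved. The work goes in short steps, Python scripts to look and compute and a tool call to move; the robot and the scene stay as the last step left them, time stands still between calls to the robot, and variables do not carry over. Pictures are saved under pics/ and viewed, and the job is handed in when it is done.

Besides the shell and the picture viewer there is one more tool, called after "Emit:" by a JSON object that holds its "method" and its "body". step_arm: Moves the arm, as the interface text tells. Its arguments: {"type":"object","properties":{"deltas":{"type":"array"},"newtons":{"type":"number"}},"required":["deltas"]}

```bash
mkdir -p pics; ls; python3 - <<'E'
from rig import monitor, grab_frame, ctrl
import cv2,pickle,numpy as np
print(monitor.sense())
for n in ["scene","top","wrist"]:
    f=grab_frame(n); cv2.imwrite(f"pics/{n}0.png",f["img"][:,:,::-1]); pickle.dump(f,open(f"{n}0.pkl","wb"))
    print(n,f["fx"],f["cx"],f["cy"],np.round(f["cam_to_world"],3).tolist())
E
```

```text
pics
{'time_s': 0.0, 'q': array([67.83674384, 22.87165753,  2.58008101, 88.11624232, -1.07011177,
       69.14885351, -2.90567535]), 'joint_vel': array([ 0.03465508,  0.05434141, -0.1036878 ,  0.05787105, -0.05789271,
       -0.00318235,  0.01342783]), 'joint_efforts': array([-1.73789687e-06, -4.75119174e+01,  1.36508960e+00, -2.54221952e+01,
        1.17747622e-02,  9.50697198e-03, -2.09855045e-05]), 'eef_pos': array([ 184.39415131, -622.77158568,  302.85016562]), 'ee_rot': array([-85.44731719,  89.88736374, 111.04988787]), 'wrist_force': array([ 1.3407061 ,  0.0729225 , -0.20042577]), 'torque': array([ 0.0118753 ,  0.06833956, -0.0192376 ]), 'grip_width': 1.001667507585934}
scene 453.6393537677202 273.4475005469158 211.224625886758 [[-0.688, 0.57, -0.45, 984.771], [0.726, 0.537, -0.43, 543.234], [-0.003, -0.622, -0.783, 969.289], [0.0, 0.0, 0.0, 1.0]]
top 450.15558261477634 276.73240839469037 206.18600068372442 [[-0.025, -0.987, 0.157, 297.657], [-1.0, 0.026, 0.003, 60.897], [-0.007, -0.157, -0.988, 1049.14], [0.0, 0.0, 0.0, 1.0]]
wrist 296.46504130282483 280.01886821212275 209.05720206111636 [[0.284, -0.913, -0.294, 260.166], [-0.959, -0.271, -0.086, -600.838], [-0.001, 0.307, -0.952, 373.448], [0.0, 0.0, 0.0, 1.0]]
```

View pics/scene0.png

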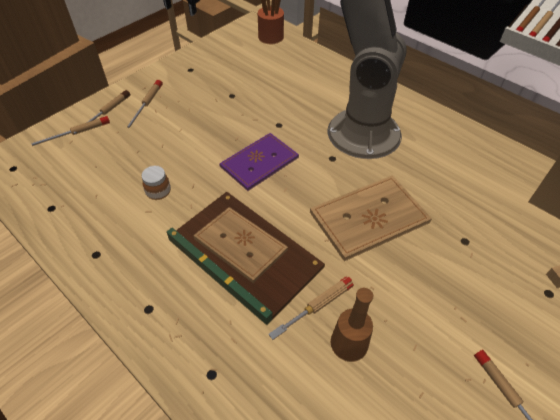

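View pics/top0.png

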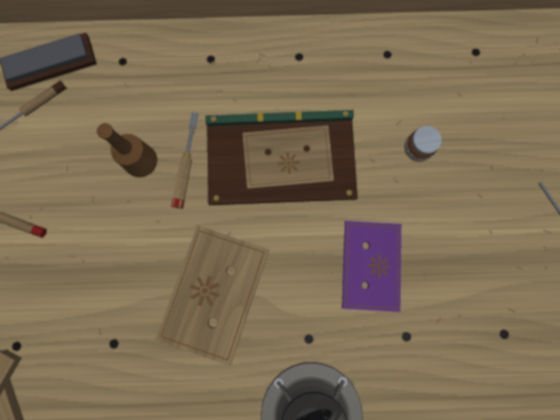

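The job panel is the pale one on the board at top-view px (288,157), with holes at (268,152) and (306,148). The fence marks are at cols 260 and 298. Next I'll zoom in and measure.

```bash
cat > h.py <<'E'
import numpy as np,cv2,pickle
def ray(f,u,v):
    T=np.array(f["cam_to_world"]);d=T[:3,:3]@np.array([(u-f["cx"])/f["fx"],(v-f["cy"])/f["fy"],1.]);return T[:3,3],d
def onz(f,u,v,z):
    o,d=ray(f,u,v);return o+d*(z-o[2])/d[2]
def proj(f,p):
    T=np.linalg.inv(np.array(f["cam_to_world"]));c=T[:3,:3]@np.array(p)+T[:3,3];return np.array([f["fx"]*c[0]/c[2]+f["cx"],f["fy"]*c[1]/c[2]+f["cy"]])
E
python3 - <<'E'
import pickle,cv2
f=pickle.load(open("top0.pkl","rb"));g=pickle.load(open("scene0.pkl","rb"))
cv2.imwrite("pics/topz.png",cv2.resize(f["img"][95:215,195:365,::-1],None,fx=4.7,fy=4.7,interpolation=cv2.INTER_CUBIC))
cv2.imwrite("pics/scz.png",cv2.resize(g["img"][185:325,160:330,::-1],None,fx=4.2,fy=4.2,interpolation=cv2.INTER_CUBIC))
E
```

```text
(no output)
```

View pics/topz.png

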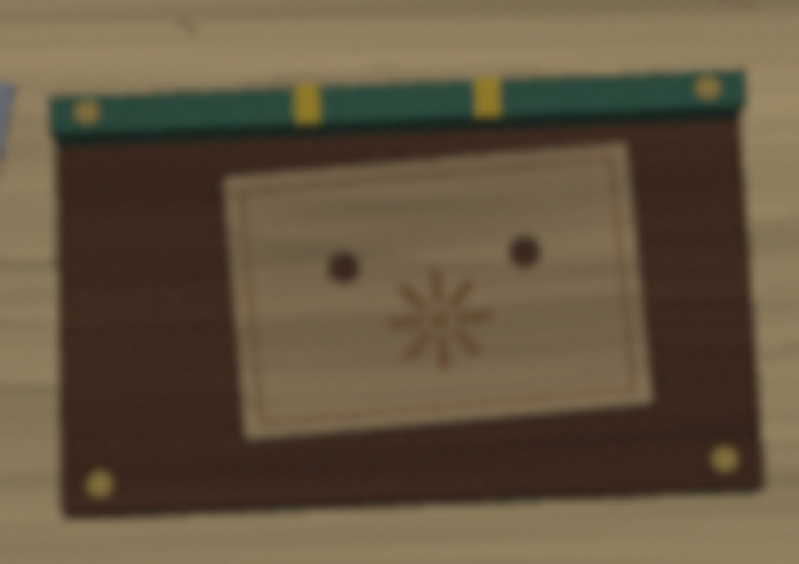

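View pics/scz.png

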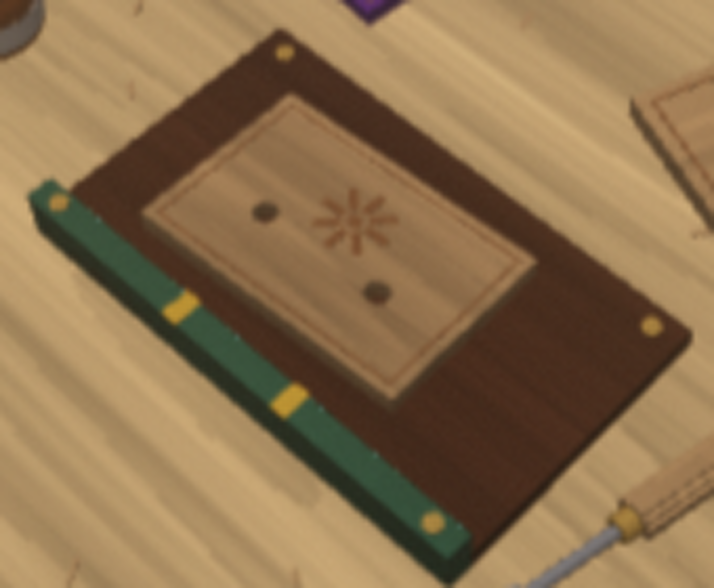

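Zoomed top view: marks are at zoom px (308,104) and (488,98). Panel corners are at (225,178), (627,143), (652,402) and (245,438), and holes at (343,268) and (524,252). The panel sits to the right of its goal, short of the fence and slightly turned.

```bash
cat > m.py <<'E'
from h import *
import sys
def board(f,P):
    # P: dict zoom px
    pass
E
python3 - <<'E'
from h import *
f=pickle.load(open("top0.pkl","rb"));g=pickle.load(open("scene0.pkl","rb"))
t=lambda a,z:onz(f,195+a[0]/4.7-.4,95+a[1]/4.7-.4,z)
s=lambda a,z:onz(g,160+a[0]/4.2-.4,185+a[1]/4.2-.4,z)
# board correspondences (board x,y,z): px top, px scene
C=[((95,45,40),(308,104),(289,400)),((95,-45,40),(488,98),(181,307)),((-105,175,18),(65,517),(692,338)),((-105,-175,18),(763,490),(280,30))]
def fit(fn,i):
    A=np.array([c[0][:2] for c in C],float);B=np.array([fn(c[i],c[0][2])[:2] for c in C])
    a=A-A.mean(0);b=B-B.mean(0);th=np.arctan2((a[:,0]*b[:,1]-a[:,1]*b[:,0]).sum(),(a*b).sum())
    R=np.array([[np.cos(th),-np.sin(th)],[np.sin(th),np.cos(th)]]);t0=B.mean(0)-R@A.mean(0)
    print("board",t0.round(1),np.degrees(th).round(2),"res",np.round(B-(A@R.T+t0),1).tolist());return R,t0
for nm,fn,i,pts in (("top",t,1,[(225,178),(627,143),(652,402),(245,438),(343,268),(524,252)]),("scene",s,2,[(391,402),(143,212),(292,95),(537,263),(377,293),(265,212)])):
    R,t0=fit(fn,i)
    for n,p,z in zip(["FL","FR","NR","NL","hL","hR"],pts,[43.3,43.3,32,32,39,39]):
        w=fn(p,z); print(nm,n,w[:2].round(1),"in board",(R.T@(w[:2]-t0)).round(1))
E
```

```text
board [577.   51.1] 0.75 res [[0.3, -0.0], [-0.2, 0.1], [-0.0, -2.4], [-0.0, 2.3]]
top FL [633.3 138.9] in board [57.5 87.1]
top FR [645.9 -60.4] in board [  67.5 -112.4]
top NR [517.1 -68.4] in board [ -61.5 -118.6]
top NL [504.3 131.7] in board [-71.6  81.6]
top hL [587.   81.7] in board [10.5 30.5]
top hR [592.8  -7.8] in board [ 15.  -59.1]
board [579.1  52.8] 0.25 res [[-2.4, -0.7], [-1.8, -0.7], [1.4, 0.3], [2.8, 1.1]]
scene FL [634.7 141.1] in board [56.  88.1]
scene FR [645.1 -57.9] in board [  65.4 -110.9]
scene NR [517.1 -66.2] in board [ -62.6 -118.7]
scene NL [505.1 132.7] in board [-73.7  80.2]
scene hL [587.8  82.3] in board [ 8.8 29.5]
scene hR [593.3  -7.5] in board [ 13.9 -60.3]
```

```bash
python3 - <<'E'
from h import *
g=pickle.load(open("scene0.pkl","rb"));f=pickle.load(open("top0.pkl","rb"))
print("mallet",onz(f,140,165,0)," jar",onz(f,427,140,70),"jar base",onz(f,420,150,0),"gouge",onz(f,193,115,15),onz(f,178,205,15))
E
```

```text
mallet [573.26796117 389.31084511   0.        ]  jar [ 595.54276637 -278.18376231   70.        ] jar base [ 592.42423033 -283.7295132     0.        ] gouge [689.70627132 259.66493546  15.        ] [471.0830172  293.69525754  15.        ]
```

```bash
cat >> h.py <<'E'
from scipy.spatial.transform import Rotation as Ro
def st():
    from rig import monitor
    s=monitor.sense();R=Ro.from_euler("xyz",s["ee_rot"],degrees=True);return s,R
def plan(tp,yaw):
    """target TCP pos and direction of tool y (deg, world), tool x down"""
    s,R=st();y=np.array([np.cos(np.radians(yaw)),np.sin(np.radians(yaw)),0]);x=np.array([0,0,-1.]);z=np.cross(x,y)
    T=Ro.from_matrix(np.c_[x,y,z]);rv=(R.inv()*T).as_rotvec();M=R.as_matrix()
    print("t",round(s["time_s"],2),"pos",s["eef_pos"].round(1),"axes y",M[:,1].round(4),"x",M[:,0].round(4),"F",s["wrist_force"].round(1),"grip",round(s["grip_width"],2))
    print("rotvec tool",rv.round(4),"shift(cm) cur axes",(R.inv().apply(np.array(tp)-s["eef_pos"])/10).round(2),"in final axes",(T.inv().apply(np.array(tp)-s["eef_pos"])/10).round(2))
E
python3 -c "
from h import *
plan([440,35,250],90.5);plan([440,35,250],-89.5)"
```

```text
t 0.15 pos [ 184.4 -622.9  303.1] axes y [ 0.2839 -0.9588 -0.0015] x [-5.0e-04  1.4e-03 -1.0e+00] F [-0.5 -0.4  0. ] grip 1.0
rotvec tool [-2.8624e+00 -2.1000e-03  5.0000e-04] shift(cm) cur axes [  5.39 -55.82 -43.19] in final axes [ 5.31 65.56 26.13]
t 0.15 pos [ 184.4 -622.9  303.1] axes y [ 0.2839 -0.9588 -0.0015] x [-5.0e-04  1.4e-03 -1.0e+00] F [-0.5 -0.4  0. ] grip 1.0
rotvec tool [0.2792 0.0003 0.0015] shift(cm) cur axes [  5.39 -55.82 -43.19] in final axes [  5.31 -65.56 -26.13]
```

Emit:
{"method": "step_arm", "body": {"deltas": [{"rx": 0.14, "z": -2}, {"rx": 0.14, "z": -4}, {"y": -3, "z": -4}, {"y": -4, "z": -4}, {"y": -4.5, "z": -4}, {"y": -4.5, "z": -4}, {"y": -4.5, "z": -4}, {"y": -4.5}, {"y": -4.5}, {"y": -4.5}, {"y": -4.5}, {"y": -4.5}, {"y": -4.5}, {"y": -4.5}, {"y": -4.5}, {"y": -4.5}, {"y": -3}, {"y": -1, "x": 2}, {"x": 2}, {"x": 1}]}}

```text
invalid input at $.deltas[0]: expected keys x, y, z, rx, ry, rz, grip
```

```bash
python3 -c "
from h import *
plan([445,35,250],-89.5)
s,R=st();print(s['q'].round(1))"
```

```text
t 0.15 pos [ 184.4 -622.9  303.1] axes y [ 0.2839 -0.9588 -0.0015] x [-5.0e-04  1.4e-03 -1.0e+00] F [-0.5 -0.4  0. ] grip 1.0
rotvec tool [0.2792 0.0003 0.0015] shift(cm) cur axes [  5.39 -55.68 -43.67] in final axes [  5.31 -65.56 -26.63]
[67.8 22.9  2.6 88.1 -1.1 69.2 -2.9]
```

Emit:
{"method": "step_arm", "body": {"deltas": [{"x": 0, "y": 0, "z": -2, "rx": 0.14, "ry": 0, "rz": 0, "grip": -1}, {"x": 0, "y": 0, "z": -4, "rx": 0.14, "ry": 0, "rz": 0, "grip": -1}, {"x": 0, "y": -3, "z": -4, "rx": 0, "ry": 0, "rz": 0, "grip": -1}, {"x": 0, "y": -4, "z": -4, "rx": 0, "ry": 0, "rz": 0, "grip": -1}, {"x": 0, "y": -4.5, "z": -4, "rx": 0, "ry": 0, "rz": 0, "grip": -1}, {"x": 0, "y": -4.5, "z": -4, "rx": 0, "ry": 0, "rz": 0, "grip": -1}, {"x": 0, "y": -4.5, "z": -4, "rx": 0, "ry": 0, "rz": 0, "grip": -1}, {"x": 0, "y": -4.5, "z": 0, "rx": 0, "ry": 0, "rz": 0, "grip": -1}, {"x": 0, "y": -4.5, "z": 0, "rx": 0, "ry": 0, "rz": 0, "grip": -1}, {"x": 0, "y": -4.5, "z": 0, "rx": 0, "ry": 0, "rz": 0, "grip": -1}, {"x": 0, "y": -4.5, "z": 0, "rx": 0, "ry": 0, "rz": 0, "grip": -1}, {"x": 0, "y": -4.5, "z": 0, "rx": 0, "ry": 0, "rz": 0, "grip": -1}, {"x": 0, "y": -4.5, "z": 0, "rx": 0, "ry": 0, "rz": 0, "grip": -1}, {"x": 0, "y": -4.5, "z": 0, "rx": 0, "ry": 0, "rz": 0, "grip": -1}, {"x": 0, "y": -4.5, "z": 0, "rx": 0, "ry": 0, "rz": 0, "grip": -1}, {"x": 0, "y": -4, "z": 0, "rx": 0, "ry": 0, "rz": 0, "grip": -1}, {"x": 2, "y": -3, "z": 0, "rx": 0, "ry": 0, "rz": 0, "grip": -1}, {"x": 2, "y": -1, "z": 0, "rx": 0, "ry": 0, "rz": 0, "grip": -1}, {"x": 1, "y": 0, "z": 0, "rx": 0, "ry": 0, "rz": 0, "grip": -1}]}}

```text
time_s: 2.52
eef_pos: [437.5, 35.5, 252.8]
ee_rot: [7.1, 89.9, -172.4]
wrist_force: [-1.0, -0.7, 0.3]
grip_width: 1.0
```

```bash
python3 -c "
from h import *
plan([440,35,84],-89.5)
s,R=st();print(s['q'].round(1))"
```

```text
t 2.52 pos [437.5  35.5 252.8] axes y [ 1.e-02 -1.e+00  2.e-04] x [-1.7e-03 -2.0e-04 -1.0e+00] F [-1.  -0.7  0.3] grip 1.0
rotvec tool [ 0.0012  0.0017 -0.0002] shift(cm) cur axes [16.88  0.05 -0.28] in final axes [16.88  0.05 -0.25]
[  11.4    4.8  -22.7  118.4    2.2   57.3 -101.8]
```

Emit:
{"method": "step_arm", "body": {"deltas": [{"x": 4, "y": 0, "z": 0, "rx": 0, "ry": 0, "rz": 0, "grip": -1}, {"x": 4, "y": 0, "z": 0, "rx": 0, "ry": 0, "rz": 0, "grip": -1}, {"x": 4, "y": 0, "z": 0, "rx": 0, "ry": 0, "rz": 0, "grip": -1}, {"x": 3, "y": 0, "z": 0, "rx": 0, "ry": 0, "rz": 0, "grip": -1}, {"x": 0.5, "y": 0, "z": 0, "rx": 0, "ry": 0, "rz": 0, "grip": -1}, {"x": 0, "y": 0, "z": 0, "rx": 0, "ry": 0, "rz": 0, "grip": -1}]}}

```text
time_s: 3.28
eef_pos: [438.8, 34.4, 99.4]
ee_rot: [161.7, 90.0, -17.8]
wrist_force: [-0.2, 0.4, 1.0]
grip_width: 1.001
```

```bash
python3 - <<'E'
from h import *
from rig import grab_frame
plan([440,35,84],-89.5)
g=grab_frame("scene");w=grab_frame("wrist")
c=cv2.resize(g["img"][120:320,160:400,::-1],None,fx=3.3,fy=2.97,interpolation=cv2.INTER_CUBIC)
cv2.imwrite("pics/s1.png",c);cv2.imwrite("pics/w1.png",w["img"][:,:,::-1])
E
```

```text
t 3.27 pos [438.8  34.4  99.4] axes y [ 7.e-03 -1.e+00  2.e-04] x [ 7.e-04 -2.e-04 -1.e+00] F [-0.2  0.4  1. ] grip 1.0
rotvec tool [-0.0017 -0.0007 -0.0002] shift(cm) cur axes [ 1.54 -0.06 -0.12] in final axes [ 1.54 -0.06 -0.12]
```

View pics/s1.png

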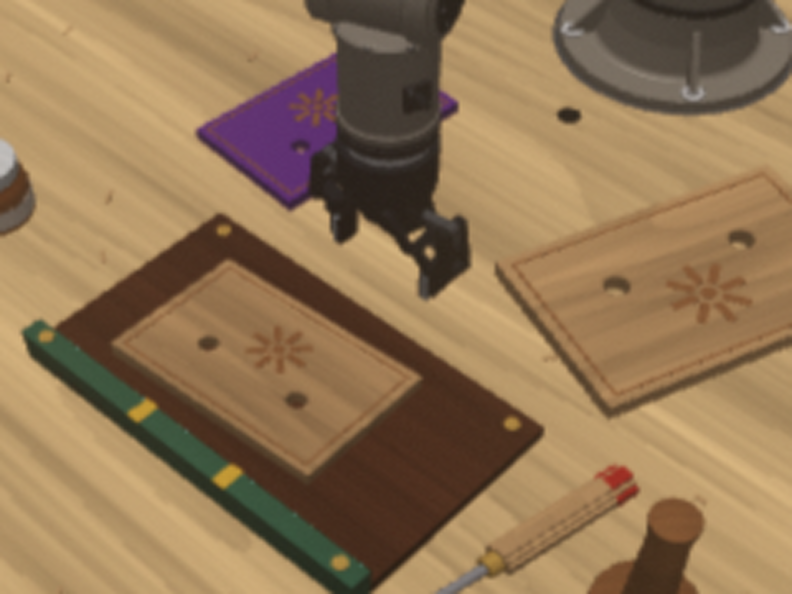

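View pics/w1.png

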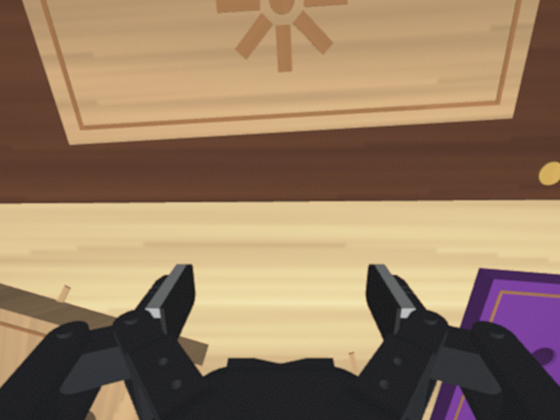

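The scene view shows the open hand before the board, with its left fingertip's lowest corner at full px (288.8, 220). I'll solve for the tip height from that ray.

```bash
python3 - <<'E'
from h import *
g=pickle.load(open("scene0.pkl","rb"))
for x in (438,449):
  for y in (77,91):
    for z in (26,32,39,45): print(x,y,z,proj(g,(x,y,z)).round(1))
E
```

```text
438 77 26 [289.  220.8]
438 77 32 [289.  219.4]
438 77 39 [289.1 217.7]
438 77 45 [289.1 216.3]
438 91 26 [293.  223.7]
438 91 32 [293.  222.3]
438 91 39 [293.1 220.7]
438 91 45 [293.2 219.3]
449 77 26 [286.1 223.2]
449 77 32 [286.2 221.8]
449 77 39 [286.2 220.2]
449 77 45 [286.3 218.8]
449 91 26 [290.1 226.2]
449 91 32 [290.2 224.8]
449 91 39 [290.2 223.2]
449 91 45 [290.3 221.8]
```

Front corner geometry matches a tip 60 mm ahead when open (z about 39). I'll lower the tip to z about 22 and advance onto the bed.

Emit:
{"method": "step_arm", "body": {"deltas": [{"x": 0.8, "y": 0, "z": 0, "rx": 0, "ry": 0, "rz": 0, "grip": -1}, {"x": 0.8, "y": 0, "z": 0, "rx": 0, "ry": 0, "rz": 0, "grip": -1}, {"x": 0, "y": 0, "z": -1, "rx": 0, "ry": 0, "rz": 0, "grip": -1}, {"x": 0, "y": 0, "z": -1, "rx": 0, "ry": 0, "rz": 0, "grip": -1}, {"x": 0, "y": 0, "z": -0.8, "rx": 0, "ry": 0, "rz": 0, "grip": -1}, {"x": 0, "y": 0, "z": 0, "rx": 0, "ry": 0, "rz": 0, "grip": -1}, {"x": 0, "y": 0, "z": 0, "rx": 0, "ry": 0, "rz": 0, "grip": -1}]}}

```text
time_s: 4.25
eef_pos: [465.9, 35.0, 82.8]
ee_rot: [19.9, 90.0, -159.6]
wrist_force: [-0.1, 0.5, -0.2]
grip_width: 1.003
```

Emit:
{"method": "step_arm", "body": {"deltas": [{"x": 0, "y": 0, "z": -1, "rx": 0, "ry": 0, "rz": 0, "grip": -1}, {"x": 0, "y": 0, "z": -1, "rx": 0, "ry": 0, "rz": 0, "grip": -1}, {"x": 0, "y": 0, "z": -0.5, "rx": 0, "ry": 0, "rz": 0, "grip": -1}, {"x": 0, "y": 0, "z": -0.4, "rx": 0, "ry": 0, "rz": 0, "grip": -1}, {"x": 0, "y": 0, "z": -0.4, "rx": 0, "ry": 0, "rz": 0, "grip": -1}, {"x": 0, "y": 0, "z": -0.4, "rx": 0, "ry": 0, "rz": 0, "grip": -1}, {"x": 0, "y": 0, "z": -0.4, "rx": 0, "ry": 0, "rz": 0, "grip": -1}, {"x": 0, "y": 0, "z": 0, "rx": 0, "ry": 0, "rz": 0, "grip": -1}]}}

```text
time_s: 5.25
eef_pos: [507.7, 35.3, 82.9]
ee_rot: [177.4, 90.0, -2.1]
wrist_force: [0.3, 0.6, -0.1]
grip_width: 0.998
```

```bash
cat > look.py <<'E'
import sys
from h import *
from rig import grab_frame
plan([522,35,82],-89.5)
n=sys.argv[1]
g=grab_frame("scene");t=grab_frame("top");w=grab_frame("wrist")
pickle.dump((g,t,w),open(n+".pkl","wb"))
a=cv2.resize(t["img"][95:215,195:365,::-1],(560,396),interpolation=cv2.INTER_CUBIC)
b=cv2.resize(g["img"][185:325,160:330,::-1],(680,560),interpolation=cv2.INTER_CUBIC)
cv2.imwrite(f"pics/{n}t.png",a);cv2.imwrite(f"pics/{n}s.png",b);cv2.imwrite(f"pics/{n}w.png",w["img"][:,:,::-1])
E
python3 look.py a
```

```text
t 5.25 pos [507.7  35.3  82.9] axes y [ 0.0076 -1.      0.    ] x [ 8.e-04 -0.e+00 -1.e+00] F [ 0.3  0.6 -0.1] grip 1.0
rotvec tool [-0.0011 -0.0008 -0.    ] shift(cm) cur axes [ 0.09  0.04 -1.43] in final axes [ 0.09  0.04 -1.43]
```

View pics/as.png

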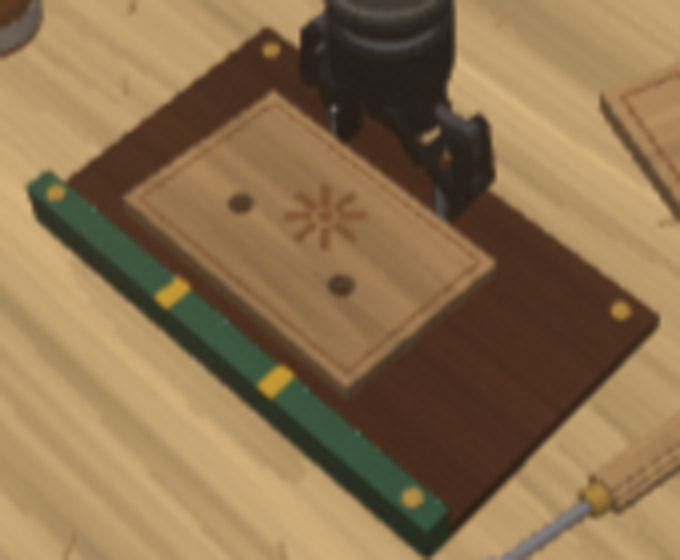

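View pics/aw.png

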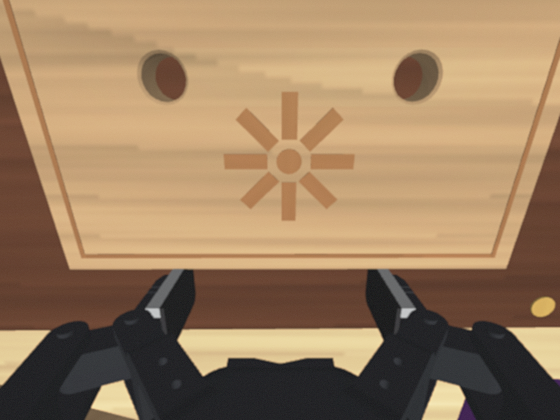

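The wrist view shows the panel pushed square: near edge at row about 268, level, with both fingers on it. I'll go on to the fence in small steps.

Emit:
{"method": "step_arm", "body": {"deltas": [{"x": 0, "y": 0, "z": -0.4, "rx": 0, "ry": 0, "rz": 0, "grip": -1}, {"x": 0, "y": 0, "z": -0.4, "rx": 0, "ry": 0, "rz": 0, "grip": -1}, {"x": 0, "y": 0, "z": -0.3, "rx": 0, "ry": 0, "rz": 0, "grip": -1}, {"x": 0, "y": 0, "z": 0, "rx": 0, "ry": 0, "rz": 0, "grip": -1}]}}

```text
time_s: 5.9
eef_pos: [518.9, 35.4, 82.9]
ee_rot: [-175.9, 89.9, 4.5]
wrist_force: [-1.4, 0.2, -0.2]
grip_width: 0.999
```

Emit:
{"method": "step_arm", "body": {"deltas": [{"x": 0, "y": 0, "z": -0.2, "rx": 0, "ry": 0, "rz": 0, "grip": -1}, {"x": 0, "y": 0, "z": -0.1, "rx": 0, "ry": 0, "rz": 0, "grip": -1}]}}

```text
time_s: 6.15
eef_pos: [520.8, 35.4, 82.8]
ee_rot: [17.2, 89.9, -162.3]
wrist_force: [-4.5, -0.3, 3.4]
grip_width: 1.002
```

```bash
python3 look.py b
```

```text
t 6.15 pos [520.8  35.4  82.8] axes y [ 7.9e-03 -1.0e+00  3.0e-04] x [-1.e-03 -3.e-04 -1.e+00] F [-4.5 -0.3  3.4] grip 1.0
rotvec tool [-0.0008  0.0011 -0.0003] shift(cm) cur axes [ 0.08  0.04 -0.11] in final axes [ 0.08  0.04 -0.11]
```

View pics/bs.png

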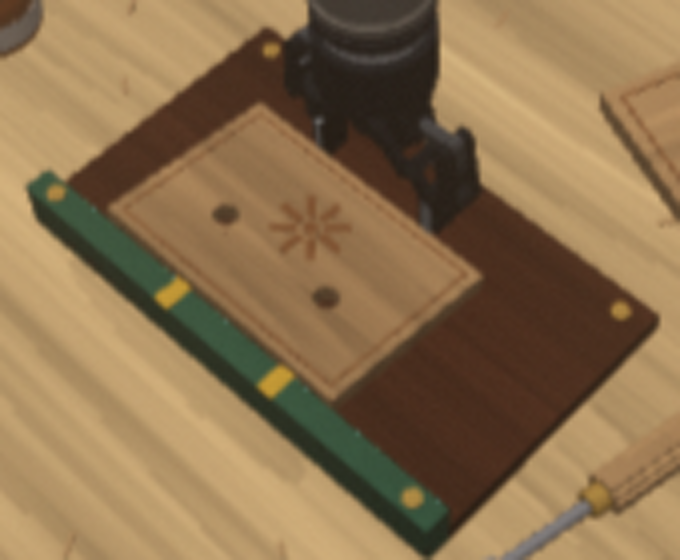

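View pics/bw.png

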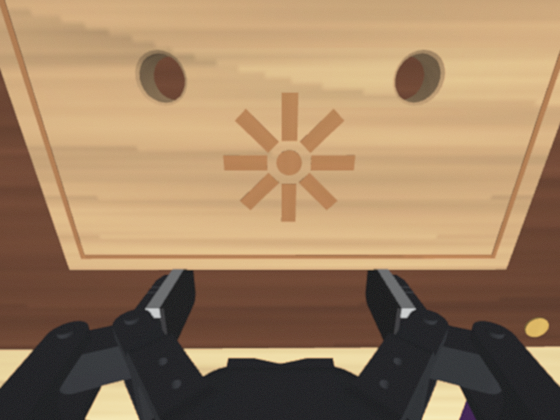

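```bash
cat > holes.py <<'E'
from h import *
import sys
g,t,w=pickle.load(open(sys.argv[1]+".pkl","rb"))
def marks(f,box):
    x0,y0,x1,y1=box;im=f["img"][y0:y1,x0:x1];h=cv2.cvtColor(cv2.resize(im,None,fx=4,fy=4,interpolation=cv2.INTER_CUBIC),cv2.COLOR_RGB2HSV)
    ym=cv2.inRange(h,(20,150,120),(32,255,255));c,_=cv2.findContours(ym,0,2)
    r=[]
    for k in c:
        if cv2.contourArea(k)>60: m=cv2.moments(k);r.append((m["m10"]/m["m00"]/4+x0-.4,m["m01"]/m["m00"]/4+y0-.4,cv2.contourArea(k)))
    return r
def holes(f,box,pts,z):
    out=[]
    gray=cv2.cvtColor(f["img"],cv2.COLOR_RGB2GRAY).astype(float)
    for u,v in pts:
        p=gray[int(v)-6:int(v)+7,int(u)-6:int(u)+7];wt=np.clip(np.median(p)*.85-p,0,None);yy,xx=np.mgrid[int(v)-6:int(v)+7,int(u)-6:int(u)+7]
        out.append(((xx*wt).sum()/wt.sum(),(yy*wt).sum()/wt.sum()))
    return out
z=float(sys.argv[2]);sc=eval(sys.argv[3]);tp=eval(sys.argv[4])
for nm,f,box,pts in (("scene",g,(160,185,330,325),sc),("top",t,(195,95,365,215),tp)):
    print(nm,"yellow",[(np.round(m,1).tolist(),onz(f,m[0],m[1],40)[:2].round(1)) for m in marks(f,box)])
    if pts: print(nm,"holes",[(np.round(p,1).tolist(),onz(f,p[0],p[1],z)[:2].round(1)) for p in holes(f,box,pts,z)])
E
python3 holes.py b 39 "[(160+326/4,185+297/4),(160+226/4,185+214/4)]" "[]"
```

```text
scene yellow [([262.5, 309.1, 135.0], array([670.2, 207.5])), ([228.4, 279.8, 600.5], array([671.4,  97.5])), ([202.6, 257.8, 531.0], array([672.8,   7.5]))]
scene holes [([240.9, 259.2], array([611.5,  77.3])), ([215.9, 238.2], array([611.5, -12.6]))]
top yellow [([259.8, 116.4, 447.5], array([672.4,  98. ]))]
```

View pics/bt.png

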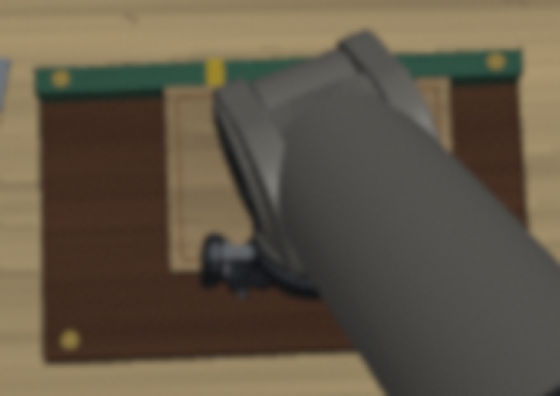

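The panel is flush with the fence: wrist force is 4.5 N and the holes are at x of about 611.5 against pins at about 612. It still needs about +19 mm in y. I'll back off, rise, turn 90°, and push its right edge with both fingers.

Emit:
{"method": "step_arm", "body": {"deltas": [{"x": 0, "y": 0, "z": 1.5, "rx": 0, "ry": 0, "rz": 0, "grip": -1}, {"x": -3, "y": 0, "z": 1, "rx": 0, "ry": 0, "rz": 0, "grip": -1}, {"x": -4, "y": 0, "z": 0, "rx": 0, "ry": 0, "rz": 0, "grip": -1}, {"x": 0, "y": 0, "z": 0, "rx": -0.175, "ry": 0, "rz": 0, "grip": -1}, {"x": 0, "y": 0, "z": 0, "rx": -0.175, "ry": 0, "rz": 0, "grip": -1}, {"x": 0, "y": 0, "z": 0, "rx": -0.175, "ry": 0, "rz": 0, "grip": -1}, {"x": 0, "y": 0, "z": 0, "rx": -0.175, "ry": 0, "rz": 0, "grip": -1}, {"x": 0, "y": 0, "z": 0, "rx": -0.175, "ry": 0, "rz": 0, "grip": -1}, {"x": 0, "y": 0, "z": 0, "rx": -0.175, "ry": 0, "rz": 0, "grip": -1}, {"x": 0, "y": 0, "z": 0, "rx": -0.175, "ry": 0, "rz": 0, "grip": -1}, {"x": 0, "y": 0, "z": 0, "rx": -0.175, "ry": 0, "rz": 0, "grip": -1}, {"x": 0, "y": 0, "z": 0, "rx": -0.17, "ry": 0, "rz": 0, "grip": -1}, {"x": 0, "y": 0, "z": 3.5, "rx": 0, "ry": 0, "rz": 0, "grip": -1}, {"x": 0, "y": 1, "z": 4, "rx": 0, "ry": 0, "rz": 0, "grip": -1}, {"x": 0, "y": 3, "z": 4, "rx": 0, "ry": 0, "rz": 0, "grip": -1}, {"x": 0, "y": 3, "z": 3, "rx": 0, "ry": 0, "rz": 0, "grip": -1}, {"x": 0, "y": 3, "z": 0, "rx": 0, "ry": 0, "rz": 0, "grip": -1}, {"x": 0, "y": 0, "z": 0, "rx": 0, "ry": 0, "rz": 0, "grip": -1}]}}

```text
time_s: 8.55
eef_pos: [599.1, -109.0, 153.1]
ee_rot: [103.6, 89.8, 14.0]
wrist_force: [-0.8, -0.1, -0.5]
grip_width: 1.002
```

```bash
sed -i 's/plan(\[522,35,82\],-89.5)/plan([596,-108,83],0.6)/' look.py; python3 look.py c
```

```text
t 8.55 pos [ 599.1 -109.   153.1] axes y [1.     0.0064 0.0036] x [ 3.6e-03  9.0e-04 -1.0e+00] F [-0.8 -0.1 -0.5] grip 1.0
rotvec tool [-0.0041 -0.0009 -0.0036] shift(cm) cur axes [ 7.01 -0.34 -0.09] in final axes [ 7.01 -0.31 -0.1 ]
```

View pics/ct.png

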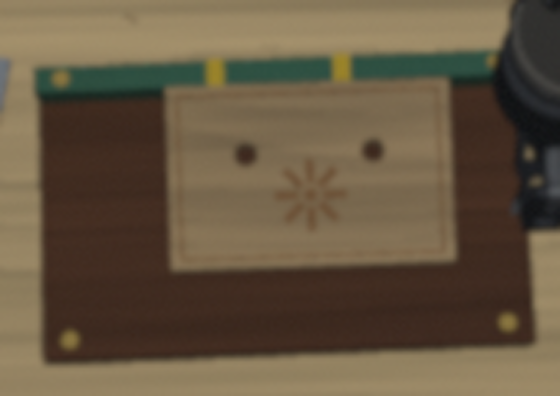

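View pics/cs.png

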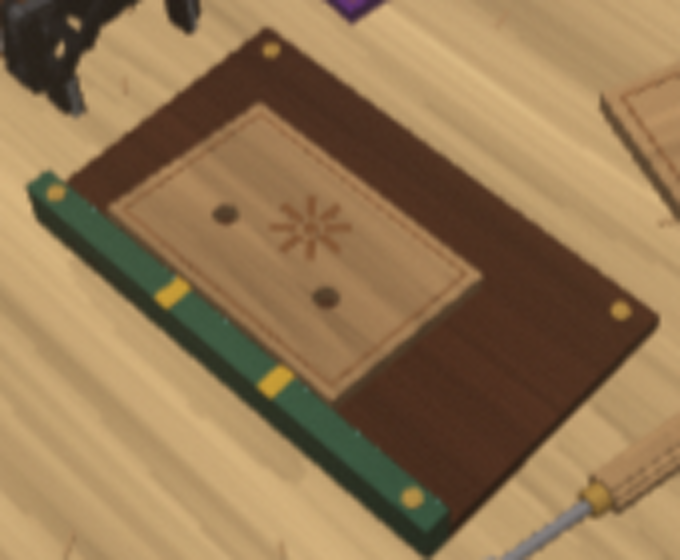

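View pics/cw.png

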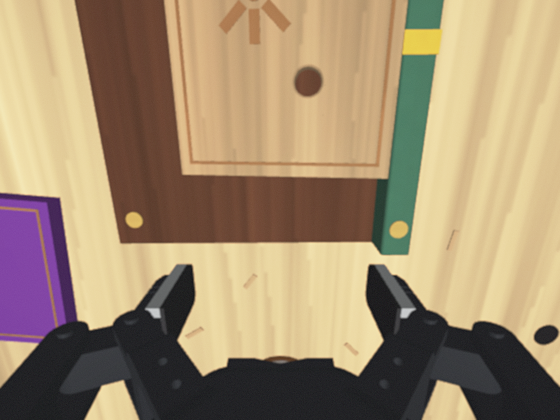

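Top view: holes sit at view px (245,154) and (373,150), marks at (215,72) and (342,68), and the panel is flush along the fence.

```bash
python3 holes.py c 39 "[(160+326/4,185+297/4),(160+226/4,185+214/4)]" "[(195+245/3.294,95+154/3.3),(195+373/3.294,95+150/3.3)]"; python3 - <<'E'
from h import *
g,t,w=pickle.load(open("c.pkl","rb"))
for z,p in ((34,(183,175)),(42,(388,179))): print("right edge",onz(w,*p,z).round(1))
print("bed right",onz(w,120,243,18).round(1), "fence right end",onz(w,378,254,40).round(1),onz(w,408,254,40).round(1))
E
```

```text
scene yellow [([262.5, 309.1, 131.0], array([670.2, 207.6])), ([228.4, 279.8, 604.5], array([671.5,  97.5])), ([202.6, 257.8, 528.5], array([672.9,   7.6]))]
scene holes [([240.9, 259.2], array([611.5,  77.3])), ([215.9, 238.3], array([611.6, -12.6]))]
top yellow [([259.8, 116.4, 443.5], array([672.4,  98. ])), ([298.2, 115.0, 463.0], array([673.4,   7.9]))]
top holes [([269.2, 141.2], array([611.8,  77.5])), ([307.7, 140.1], array([612.2, -12.3]))]
right edge [534.  -68.5  34. ]
right edge [663.9 -68.4  42. ]
bed right [ 476.4 -124.2   18. ] fence right end [ 664.1 -120.9   40. ] [ 684.6 -120.8   40. ]
```

Emit:
{"method": "step_arm", "body": {"deltas": [{"x": 3, "y": -0.2, "z": 0, "rx": 0, "ry": 0, "rz": -0.003, "grip": -1}, {"x": 3, "y": 0, "z": 0, "rx": 0, "ry": 0, "rz": 0, "grip": -1}, {"x": 1, "y": 0, "z": 0, "rx": 0, "ry": 0, "rz": 0, "grip": -1}, {"x": 0, "y": 0, "z": -1, "rx": 0, "ry": 0, "rz": 0, "grip": -1}, {"x": 0, "y": 0, "z": -1, "rx": 0, "ry": 0, "rz": 0, "grip": -1}, {"x": 0, "y": 0, "z": -0.5, "rx": 0, "ry": 0, "rz": 0, "grip": -1}, {"x": 0, "y": 0, "z": -0.4, "rx": 0, "ry": 0, "rz": 0, "grip": -1}, {"x": 0, "y": 0, "z": -0.4, "rx": 0, "ry": 0, "rz": 0, "grip": -1}, {"x": 0, "y": 0, "z": -0.4, "rx": 0, "ry": 0, "rz": 0, "grip": -1}, {"x": 0, "y": 0, "z": 0, "rx": 0, "ry": 0, "rz": 0, "grip": -1}]}}

```text
time_s: 9.95
eef_pos: [594.9, -72.3, 83.0]
ee_rot: [-77.4, 89.8, -167.1]
wrist_force: [-0.5, -3.0, 1.9]
grip_width: 0.997
```

```bash
python3 look.py d
```

```text
t 9.95 pos [594.9 -72.3  83. ] axes y [ 1.      0.0068 -0.0029] x [-2.9e-03 -7.0e-04 -1.0e+00] F [-0.5 -3.   1.9] grip 1.0
rotvec tool [-0.0037  0.0006  0.0029] shift(cm) cur axes [0.01 0.09 3.57] in final axes [0.   0.07 3.57]
```

View pics/dw.png

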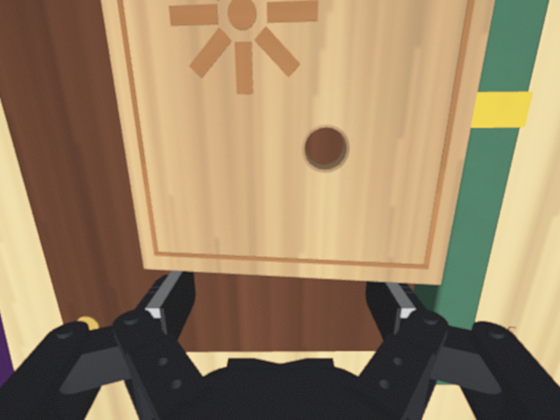

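View pics/ds.png

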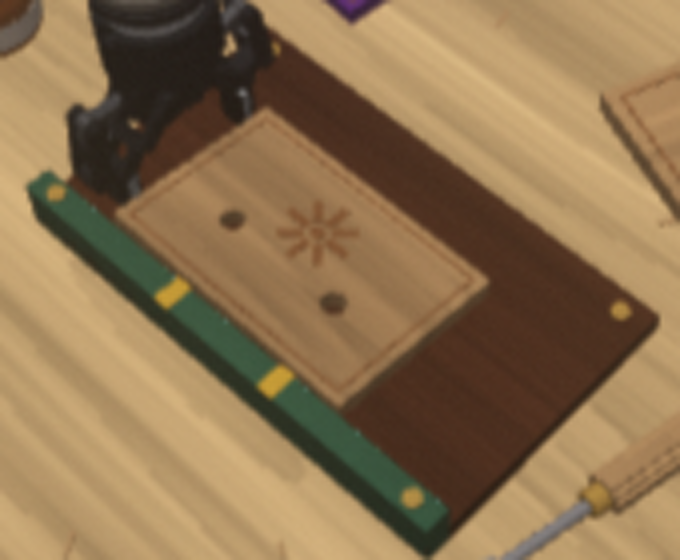

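The panel is sliding along the fence, and the hole in the wrist view at (325,148) is approaching the mark row. Next come smaller steps.

Emit:
{"method": "step_arm", "body": {"deltas": [{"x": 0, "y": 0, "z": -0.3, "rx": 0, "ry": 0, "rz": 0, "grip": -1}, {"x": 0, "y": 0, "z": -0.3, "rx": 0, "ry": 0, "rz": 0, "grip": -1}, {"x": 0, "y": 0, "z": -0.2, "rx": 0, "ry": 0, "rz": 0, "grip": -1}, {"x": 0, "y": 0, "z": 0, "rx": 0, "ry": 0, "rz": 0, "grip": -1}]}}

```text
time_s: 10.6
eef_pos: [594.8, -62.5, 82.7]
ee_rot: [-121.4, 89.8, 149.0]
wrist_force: [-1.1, -0.6, -0.4]
grip_width: 0.997
```

```bash
python3 look.py e;python3 holes.py e 39 "[(160+338/4,185+307/4),(160+238/4,185+223/4)]" "[]"
```

```text
t 10.6 pos [594.8 -62.5  82.7] axes y [ 1.      0.0081 -0.0028] x [-0.0028  0.0017 -1.    ] F [-1.1 -0.6 -0.4] grip 1.0
rotvec tool [-0.0024 -0.0017  0.0028] shift(cm) cur axes [-0.03  0.09  4.55] in final axes [-0.03  0.08  4.55]
scene yellow [([262.6, 309.1, 127.0], array([670. , 207.7])), ([228.3, 279.9, 592.5], array([671.7,  97.5])), ([202.6, 257.8, 523.0], array([673. ,   7.5]))]
scene holes [([246.7, 264.6], array([612.7,  98.5])), ([220.9, 243.9], array([614.6,   9.2]))]
top yellow [([259.8, 116.6, 459.0], array([672.,  98.])), ([298.2, 115.2, 484.5], array([673.1,   8. ]))]
```

View pics/es.png

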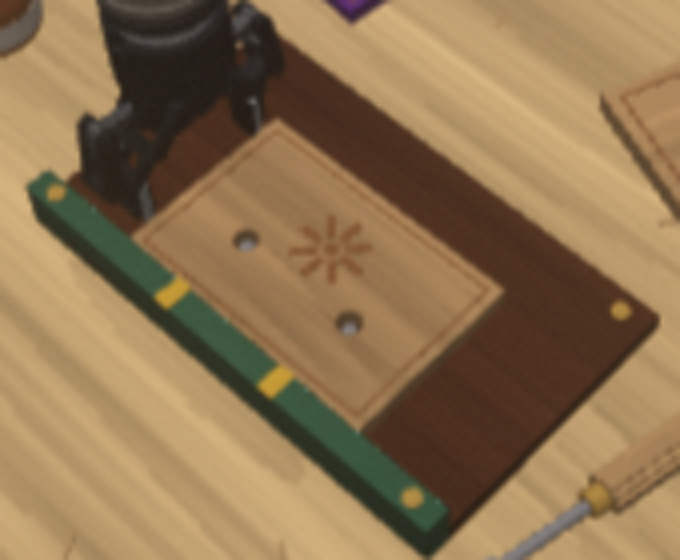

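View pics/ew.png

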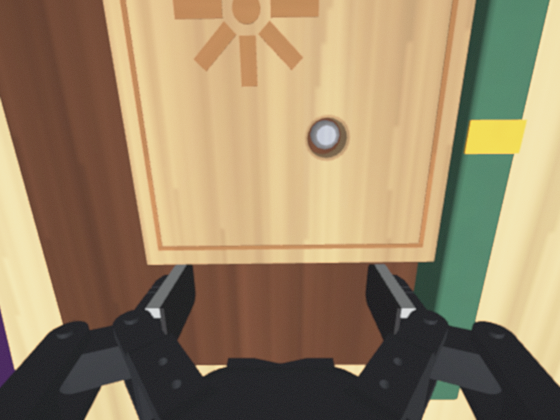

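Both holes now show steel pins, at scene view px (247,243) and (349,325), and the panel has dropped flat below the fence top. I'll withdraw sideways, rise and check.

Emit:
{"method": "step_arm", "body": {"deltas": [{"x": 0, "y": 0, "z": 1, "rx": 0, "ry": 0, "rz": 0, "grip": -1}, {"x": 0, "y": 0, "z": 2, "rx": 0, "ry": 0, "rz": 0, "grip": -1}, {"x": -3, "y": 0, "z": 1, "rx": 0, "ry": 0, "rz": 0, "grip": -1}, {"x": -5, "y": 0, "z": 0, "rx": 0, "ry": 0, "rz": 0, "grip": -1}, {"x": -5, "y": 0, "z": 2, "rx": 0, "ry": 0, "rz": 0, "grip": -1}, {"x": -4, "y": 0, "z": 4, "rx": 0, "ry": 0, "rz": 0, "grip": -1}, {"x": -2, "y": 0, "z": 4, "rx": 0, "ry": 0, "rz": 0, "grip": -1}, {"x": 0, "y": 0, "z": 2, "rx": 0, "ry": 0, "rz": 0, "grip": -1}, {"x": 0, "y": 0, "z": 0, "rx": 0, "ry": 0, "rz": 0, "grip": -1}]}}

```text
time_s: 11.88
eef_pos: [595.2, -226.3, 271.2]
ee_rot: [-95.3, 89.7, 174.8]
wrist_force: [-0.2, 1.2, -0.1]
grip_width: 1.0
```

```bash
python3 look.py f; python3 - <<'E'
import pickle,cv2
g,t,w=pickle.load(open("f.pkl","rb"))
cv2.imwrite("pics/ftz.png",cv2.resize(t["img"][95:215,195:365,::-1],None,fx=4.7,fy=4.7,interpolation=cv2.INTER_CUBIC))
cv2.imwrite("pics/fsz.png",cv2.resize(g["img"][185:325,160:330,::-1],None,fx=4.2,fy=4.2,interpolation=cv2.INTER_CUBIC))
cv2.imwrite("pics/fsf.png",g["img"][:,:,::-1])
E
```

```text
t 11.88 pos [ 595.2 -226.3  271.2] axes y [ 1.      0.003  -0.0056] x [-5.6e-03  5.0e-04 -1.0e+00] F [-0.2  1.2 -0.1] grip 1.0
rotvec tool [-0.0074 -0.0005  0.0056] shift(cm) cur axes [ 18.83   0.22 -11.82] in final axes [ 18.82   0.2  -11.83]
```

View pics/ftz.png

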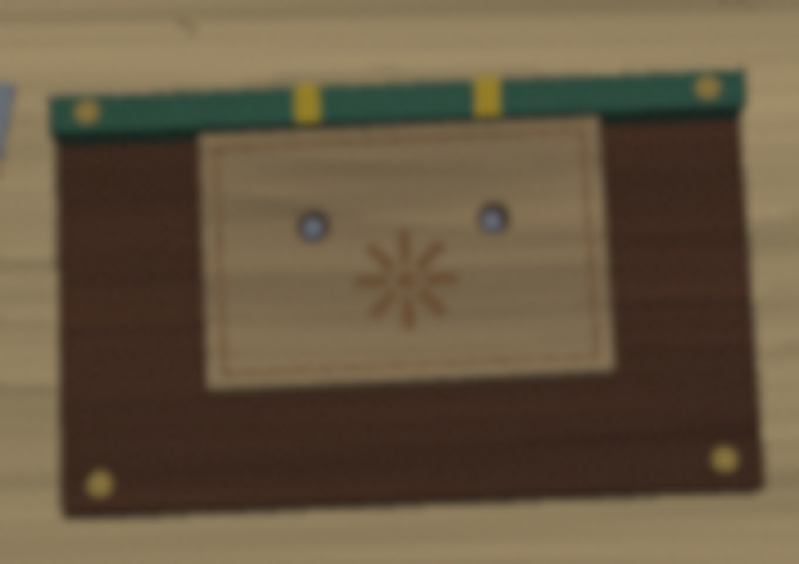

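View pics/fsz.png

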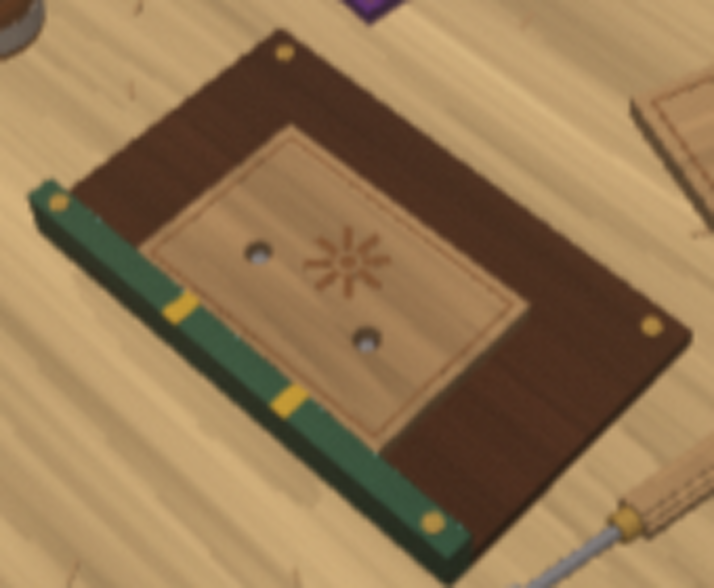

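View pics/fsf.png

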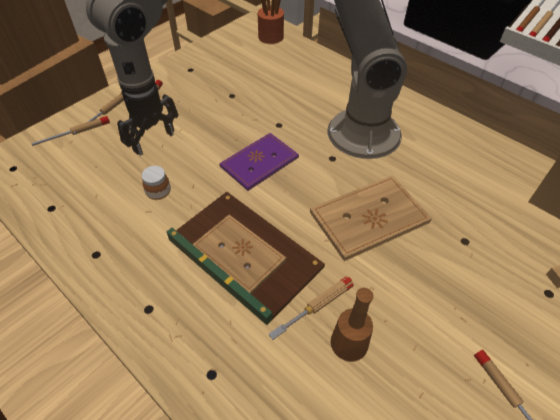

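Pins show in both holes, at top zoom px (313,227) and (492,219), and the bystanders are unmoved. As a flatness check, I'll triangulate the panel's corners across the two views.

```bash
python3 - <<'E'
from h import *
g,t,w=pickle.load(open("f.pkl","rb"))
T=[(200,134),(599,117),(614,371),(207,389),(313,227),(492,219)];S=[(380,452),(140,246),(291,125),(528,304),(366,340),(258,252)]
for n,a,b in zip(["FL","FR","NR","NL","hL","hR"],T,S):
    o1,d1=ray(t,195+a[0]/4.7-.4,95+a[1]/4.7-.4);o2,d2=ray(g,160+b[0]/4.2-.4,185+b[1]/4.2-.4)
    k=np.linalg.lstsq(np.c_[d1,-d2],o2-o1,rcond=None)[0];p=o1+k[0]*d1;q=o2+k[1]*d2
    print(n,((p+q)/2).round(1),"miss",np.linalg.norm(p-q).round(1))
E
```

```text
FL [658.5 153.3  34.1] miss 3.7
FR [660.8 -46.3  36.7] miss 3.8
NR [533.3 -50.3  30.4] miss 0.6
NL [529.7 149.3  32.8] miss 1.8
hL [611.   96.3  30.4] miss 0.1
hR [612.6   6.8  31.4] miss 0.6
```

```bash
python3 -c "
from rig import ctrl
print(ctrl.hand_in())"
```

```text
the job is handed in; nothing more can be done
None
```

The panel is seated on both pins and lying flat, and I handed the job in at about 12 s; the hand-in gave no verdict.

I pushed the panel's near edge with the open fingertips until it was square and flush against the fence. I then pushed its right edge about 20 mm along the fence until it dropped onto the pins, and took the hand away sideways and up. The highest wrist force I read was about 6 N.

- **Seating:** both steel pins show in the holes. Triangulated heights at the holes and near corners were 30–33 mm, against 32 mm for flat on the bed.
- **Weakest check:** the two far corners read 34 and 37 mm, with the two views disagreeing by about 4 mm. The fence partly hides that edge in the scene view, so I trusted the holes and near corners instead.
- **Fence gap:** I did not measure it directly. The near edge puts the far edge within about 1 mm of the fence face, though camera calibration is only good to about 2 mm.
- **Bystanders:** the mallet, gouge and wax jar look unmoved in the last picture.

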